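# Hang painted wooden foxes on the drying carousel and lock its brake

## Robot

A 7-joint arm with a two-finger parallel gripper is mounted at the origin on the work surface. World frame = base frame: x ahead of the robot, y to its left, z up, the work surface at z = 0. Lengths are in m, angles in rad, forces in N, time in s.
With the tool pointing down it reaches from about 0.35 to 0.9 m from the base axis. Payload 7.2 kg.
Tool frame: the origin (TCP) lies at the very end of the fingers, on their centre line; the grasp point (between the pads) lies 19 mm behind it; z points along the fingers, x is the direction in which the jaws open and shut, and the axes are right-handed (so a half turn about z gives the same grasp; the last joint's range is limited). The gripper opens to 88 mm and grips with 3 to 60 N. Pads are 20 mm wide; open, the fingers measure 115 mm over their backs; the gripper's body (75 mm by 178 mm) begins 61 mm behind the grasp point.
Start: joints at [-1.358, 0.411, -0.013, 1.596, 0.006, 1.134, -0.082], TCP at [0.173, 0.601, 0.223] pointing down, gripper open.
Joint ranges: [-2.95, 2.95], [-0.29, 1.99], [-1.47, 1.44], [0.14, 2.54], [-1.03, 4.17], [0.13, 1.85], [-2.86, 2.86]. Speed limits (rad/s): [2.39, 2.39, 3.01, 3.01, 3.14, 3.14, 3.14].

## Interface

Orientations are given as a 3x3 rotation matrix whose columns are the frame's x, y, z axes.
In Python, from rig import * gives the robot as it stands.
- The arm moves only by the shell command python3 -m handwheel 'ROWS'. ROWS is JSON, a list of rows, each an object with "fingers": the closure in counts, from 0 (fully open) to 255 (shut); "translation": the shift along the tool's x, y, z in m, a list of three; "spin": the turn about the tool's z in degrees. A call has 1 to 12 rows; each row shifts and turns the commanded pose from where the row before left it, along the tool's axes as they then stand; what a row does not reach is not made up. A row lasts 1/12 s, in which the tool goes at most 41.7 mm and 7.16 degrees, less where a joint would pass 70% of its speed; a pose out of reach is approached as far as the arm can. A call is refused whole if a number of a shift passes 0.0417 or a number of a turn 7.16, either way. A call with a gripper value outside its range is refused whole. The fingers move at their own pace and stop on an object; the grip force is fixed at half the most. Time passes only in rows, so rows that do not move let the fingers close. It gives the time, the measured TCP pose, the force and the opening at its end, in the units of the state.
- get_state(): the state, without advancing time (a new reading comes with each control period).
- get_image(name): name is "scene" or "top" or "wrist"; returns a dict with "frame" (400x640x3 uint8, red, green, blue), "range_z" (400x640 float32, m along the optical axis (not along the pixel's ray), 0 where there is no reading), "mtx" (3x3 intrinsics, pixels), "world_from_camera" (4x4, takes a point from camera to world coordinates); the wrist camera has in their place "T_tool_cam" (4x4, takes a point from camera to tool coordinates, whose origin is the TCP and whose axes are the tool frame's). Camera axes: x right, y up, looking along -z (the intrinsics and any distortion apply to the point x, -y, -z); pixel columns grow to the right and rows downward; lengths in m; the calibration is good to about 2 mm. A picture is of the moment at which its call begins: read the wrist's pose just before it.
- job_done(): hands the job in, once; it reports no verdict.
Trained networks look in the newest picture that a camera, given by its name, has taken for a name from the list of things; names that differ only in an ending like _2 or _b are one class to them, and where a whole thing is asked for, a point or a joint stands for the part that bears it (a point fixed in the world has none). Each returns a list of dicts, best first, with "conf" (0 to 1); they miss things now and then, are a little off and sometimes report something else, mostly with a low value. They report only what shows in the picture. A call takes as long as a camera call.
- recognise(label, camera): "bbox" ([centre column, centre row, width, height] as shares, 0 to 1, of the picture: columns of its width, rows of its height, round what is visible of it).
The state is a dict: "t": time; "qpos": joint angles; "qd": joint speeds; "joint_efforts": joint torques, N m; "eef_pos": TCP position; "orientation": TCP orientation; "force": force on the tool from outside, world axes, zero at the start; "torque": the same for the moment, N m; "gripper_width": opening from 0.0 (shut) to 1.0 (fully open).
Only numpy, scipy, OpenCV 4.12 (cv2) and the standard library are available. Lean on these libraries where they do the work, as an engineer would, in place of code of your own. Each camera call takes 0.05 s, during which the arm holds its last target. There are 200 camera calls.

## Task

Release the carousel's brake by swinging its crank round towards the robot, then hang every newly painted fox standing on the table by its hole on a free hook, one fox per hook; load only at the front, turning the carousel to bring a free hook round to the robot's side instead of reaching to the sides or back. When all of them hang, turn the brake cam back until its high point presses squarely on the sprung shoe (crank straight away from the carousel); keep the dried foxes on their hooks and leave the cup and jar alone.

Things in the scene. Friction and masses are not known exactly. Their poses are not given: they have to be found in the camera images.
- station: fixed grey foot of the drying carousel, a 200 x 200 x 12 mm plate with an extension carrying the brake. Origin: underside, on the carousel's upright axis. Its -x axis points to the front (loading side, towards the robot); the brake lies on its +y side
- hub (a point): top of the black bar handle on the carousel's axis, 235 mm above the table. Fixed to the rotor, 70 mm long, 14 mm thick, 30 mm high; pinched from above across the 14 mm it turns the rotor endlessly either way once the brake is off; the rotor stays where left. Its x axis runs along the bar, towards hook0
- brake_cam (a joint): angle (rad) of the brake's eccentric brass-coloured cam. 0: high point squarely on the sprung shoe that brakes the rim, crank pointing straight away from the carousel (station +y). Grows counter-clockwise from above; at 1.2 to 1.57 the brake is off, crank pointing to the robot's side (station -x). Stops at -0.6 and 1.8; stays where left (3 to 6 N at the knob turns it)
- cam_axis (a point): point on the cam's upright axis, 50 mm above the table
- brake_knob (a point): top centre of the black upright round knob at the end of the cam's crank: 20 mm diameter, standing from 52 to 97 mm above the table, 75 mm from the cam's axis
- hook0 (a point): hook 0 of five on the carousel, 72 degrees apart, numbered counter-clockwise from above: point on the centre line of its level, radial steel bar (8 mm wide, 10 mm high), 80 mm from the carousel's axis, 170 mm above the table. The bar ends in an upturned tip 134 mm from the axis, its top 15 mm above the centre line
- hook1 (a point): hook 1 of five on the carousel, 72 degrees apart, numbered counter-clockwise from above: point on the centre line of its level, radial steel bar (8 mm wide, 10 mm high), 80 mm from the carousel's axis, 170 mm above the table. The bar ends in an upturned tip 134 mm from the axis, its top 15 mm above the centre line
- hook2 (a point): hook 2 of five on the carousel, 72 degrees apart, numbered counter-clockwise from above: point on the centre line of its level, radial steel bar (8 mm wide, 10 mm high), 80 mm from the carousel's axis, 170 mm above the table. The bar ends in an upturned tip 134 mm from the axis, its top 15 mm above the centre line
- hook3 (a point): hook 3 of five on the carousel, 72 degrees apart, numbered counter-clockwise from above: point on the centre line of its level, radial steel bar (8 mm wide, 10 mm high), 80 mm from the carousel's axis, 170 mm above the table. The bar ends in an upturned tip 134 mm from the axis, its top 15 mm above the centre line
- hook4 (a point): hook 4 of five on the carousel, 72 degrees apart, numbered counter-clockwise from above: point on the centre line of its level, radial steel bar (8 mm wide, 10 mm high), 80 mm from the carousel's axis, 170 mm above the table. The bar ends in an upturned tip 134 mm from the axis, its top 15 mm above the centre line
- fox1: newly painted wooden fox, 155 mm tall plus 9 mm ears, about 0.25 kg, front and back alike. Origin: centre of underside; z up, x along the board's thickness. Weighted plinth 60 (x) x 66 x 12 mm high; board 22 mm thick, 66 mm wide up to 106 mm; head above it 46 mm wide, 22 mm thick, gripped by its flat faces. Stands upright on the table at the start, on the right of the carousel; may be absent
- fox1_hole (a point): point in the house-shaped hole of fox1, 75 mm above its underside. The hole goes right through the thickness (along the fox's x): 36 mm wide, flat bottom at 55 mm, upright sides to 82 mm, then a 45-degree roof to a point at 100 mm, which centres the fox on a hook
- fox2: newly painted wooden fox, 155 mm tall plus 9 mm ears, about 0.25 kg, front and back alike. Origin: centre of underside; z up, x along the board's thickness. Weighted plinth 60 (x) x 66 x 12 mm high; board 22 mm thick, 66 mm wide up to 106 mm; head above it 46 mm wide, 22 mm thick, gripped by its flat faces. Stands upright on the table at the start, on the right of the carousel; may be absent
- fox2_hole (a point): point in the house-shaped hole of fox2, 75 mm above its underside. The hole goes right through the thickness (along the fox's x): 36 mm wide, flat bottom at 55 mm, upright sides to 82 mm, then a 45-degree roof to a point at 100 mm, which centres the fox on a hook
- fox3: newly painted wooden fox, 155 mm tall plus 9 mm ears, about 0.25 kg, front and back alike. Origin: centre of underside; z up, x along the board's thickness. Weighted plinth 60 (x) x 66 x 12 mm high; board 22 mm thick, 66 mm wide up to 106 mm; head above it 46 mm wide, 22 mm thick, gripped by its flat faces. Stands upright on the table at the start, on the right of the carousel; may be absent
- fox3_hole (a point): point in the house-shaped hole of fox3, 75 mm above its underside. The hole goes right through the thickness (along the fox's x): 36 mm wide, flat bottom at 55 mm, upright sides to 82 mm, then a 45-degree roof to a point at 100 mm, which centres the fox on a hook
- dry1: already dried wooden fox, 155 mm tall plus 9 mm ears, about 0.25 kg, front and back alike. Origin: centre of underside; z up, x along the board's thickness. Weighted plinth 60 (x) x 66 x 12 mm high; board 22 mm thick, 66 mm wide up to 106 mm; head above it 46 mm wide, 22 mm thick, gripped by its flat faces. Hangs on a hook from the start and must stay hung
- dry1_hole (a point): point in the house-shaped hole of dry1, 75 mm above its underside. The hole goes right through the thickness (along the fox's x): 36 mm wide, flat bottom at 55 mm, upright sides to 82 mm, then a 45-degree roof to a point at 100 mm, which centres the fox on a hook
- dry2: already dried wooden fox, 155 mm tall plus 9 mm ears, about 0.25 kg, front and back alike. Origin: centre of underside; z up, x along the board's thickness. Weighted plinth 60 (x) x 66 x 12 mm high; board 22 mm thick, 66 mm wide up to 106 mm; head above it 46 mm wide, 22 mm thick, gripped by its flat faces. Hangs on a hook from the start and must stay hung
- dry2_hole (a point): point in the house-shaped hole of dry2, 75 mm above its underside. The hole goes right through the thickness (along the fox's x): 36 mm wide, flat bottom at 55 mm, upright sides to 82 mm, then a 45-degree roof to a point at 100 mm, which centres the fox on a hook
- water_cup: bystander: white plastic water cup, 86 mm across, 100 mm tall, loose; origin underside centre
- paint_jar: bystander: closed paint jar, 64 mm across, 75 mm tall, loose; origin underside centre

How it is judged:
By the outcome, as a careful person would: the job done as asked, in the order asked, and still so for the second after the job is handed in, with the robot touching nothing.
Of fox1, fox2, fox3 only 2 to 3 are there at a start; the rules pass over those that are not, and their reading is None.
At some moment in a run one of fox1, fox2, fox3 may be knocked a few centimetres aside while the robot is not near it.
It also fails if it takes over 210 s, if anything falls off the work surface, if the arm or the gripper's body presses on something with over 40 N, if the wrist force passes 120 N, or if a joint passes its speed limit or range.

## Working session

There is one attempt and no reset: what is moved stays moved. The work goes in short steps, Python scripts to look and compute and a shell command to move; the robot and the scene stay as the last step left them, time stands still between calls to the robot, and variables do not carry over. Pictures are saved under pics/ and viewed, about 12 in all and at most 16, crops included, and the job is handed in when it is done.

```bash
mkdir -p pics
cat > h.py <<'E'
from rig import *
import numpy as np, cv2
def save(im,n): cv2.imwrite('pics/'+n+'.png', cv2.cvtColor(im['frame'],cv2.COLOR_RGB2BGR))
def cloud(im,st=None):
    z=im['range_z'];K=im['mtx'];v,u=np.mgrid[:400,:640]
    P=np.stack([(u-K[0,2])/K[0,0]*z,-(v-K[1,2])/K[1,1]*z,-z],-1)
    if 'world_from_camera' in im: T=np.array(im['world_from_camera'])
    else:
        W=np.eye(4);W[:3,:3]=np.array(st['orientation']);W[:3,3]=st['eef_pos'];T=W@np.array(im['T_tool_cam'])
    Q=P@T[:3,:3].T+T[:3,3]; Q[z<=0]=np.nan
    return Q
def det(l,c,n=4):
    return [(round(d['conf'],2),[round(d['bbox'][0]*640),round(d['bbox'][1]*400),round(d['bbox'][2]*640),round(d['bbox'][3]*400)]) for d in recognise(l,c)[:n]]
E
python3 - <<'E'
from h import *
s=get_state();print(s['eef_pos'],np.round(s['orientation'],2).tolist(),s['t'])
for c in ('top','scene'):
    im=get_image(c);save(im,c+'0');Q=cloud(im);print(c,im['mtx'].tolist() if hasattr(im['mtx'],'tolist') else im['mtx'],np.round(im['world_from_camera'],2).tolist())
    for l in ('station','hub','brake_knob','cam_axis','fox1','fox1_hole','hook0','dry1','water_cup','paint_jar'):
        for cf,b in det(l,c):
            print(l,cf,b,np.round(Q[min(b[1],399),min(b[0],639)],3))
E
```

```text
[0.17313851 0.6000077  0.2218206 ] [[0.28, 0.96, -0.0], [0.96, -0.28, -0.0], [-0.0, 0.0, -1.0]] 0.0
top [[464.03286596605295, 0.0, 322.8115752613464], [0.0, 464.03286596605295, 203.5563708827603], [0.0, 0.0, 1.0]] [[-0.03, 1.0, -0.08, 0.43], [-1.0, -0.03, 0.0, 0.02], [-0.0, 0.08, 1.0, 1.57], [0.0, 0.0, 0.0, 1.0]]
station 0.74 [292, 194, 133, 62] [0.584 0.123 0.042]
hub 0.6 [324, 193, 83, 78] [0.57  0.017 0.188]
brake_knob 0.69 [248, 188, 42, 20] [0.607 0.266 0.053]
cam_axis 0.82 [292, 198, 127, 57] [0.559 0.114 0.174]
fox1 0.9 [392, 238, 26, 15] [ 0.43  -0.185  0.166]
fox1 0.63 [324, 186, 83, 62] [0.585 0.017 0.235]
fox1 0.56 [446, 222, 32, 25] [ 0.474 -0.355  0.147]
fox1 0.41 [305, 166, 26, 27] [0.655 0.072 0.178]
fox1_hole 0.97 [394, 237, 24, 17] [ 0.432 -0.192  0.159]
fox1_hole 0.48 [226, 257, 33, 28] [0.381 0.351 0.007]
hook0 0.71 [324, 195, 87, 78] [0.564 0.017 0.183]
hook0 0.18 [324, 224, 22, 20] [0.475 0.02  0.239]
dry1 0.85 [306, 166, 25, 30] [0.655 0.069 0.177]
dry1 0.58 [324, 224, 26, 27] [0.475 0.02  0.239]
water_cup 0.9 [225, 257, 28, 29] [0.381 0.355 0.005]
paint_jar 0.6
[... 401 characters left out ...]
377  0.   ]
brake_knob 0.65 [411, 231, 46, 35] [0.604 0.267 0.052]
cam_axis 0.87 [358, 256, 157, 85] [0.673 0.083 0.093]
fox1 0.78 [228, 219, 32, 57] [ 0.36  -0.193  0.002]
fox1 0.39 [321, 233, 104, 92] [0.595 0.012 0.118]
fox1_hole 0.9 [227, 217, 32, 53] [ 0.355 -0.194  0.005]
fox1_hole 0.73 [413, 233, 49, 40] [0.614 0.268 0.054]
hook0 0.85 [319, 236, 104, 98] [0.584 0.011 0.097]
hook0 0.63 [163, 247, 39, 61] [ 0.462 -0.374  0.054]
dry1 0.87 [313, 196, 27, 56] [ 0.567 -0.     0.224]
dry1 0.59 [355, 238, 34, 62] [0.683 0.066 0.175]
water_cup 0.67 [402, 175, 30, 38] [0.418 0.322 0.086]
water_cup 0.18 [357, 255, 159, 82] [0.676 0.079 0.101]
paint_jar 0.76 [443, 194, 22, 30] [0.501 0.42  0.055]
```

Run:
```python
import cv2
for n,(x0,y0,x1,y1) in {'top0':(180,120,480,290),'scene0':(130,150,480,320)}.items():
    a=cv2.imread(f'pics/{n}.png')[y0:y1,x0:x1]
    cv2.imwrite(f'pics/{n}c.png',cv2.resize(a,None,fx=2.25,fy=2.25,interpolation=cv2.INTER_CUBIC))
```

```text
(no output)
```

View pics/top0c.png

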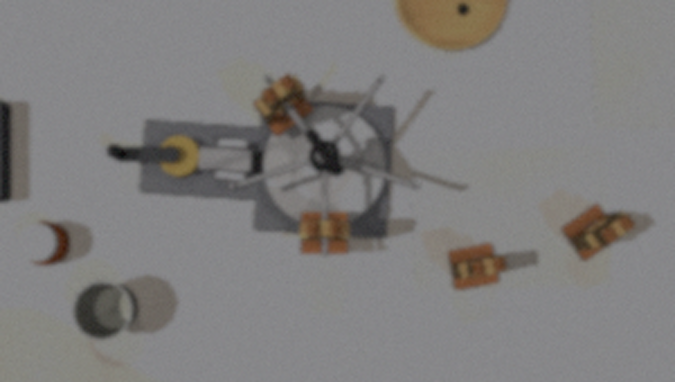

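View pics/scene0c.png

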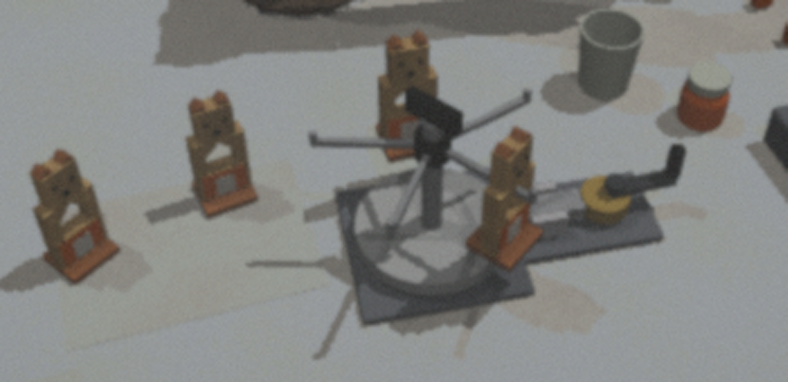

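The top view shows the carousel near (324,193), with dried foxes at (324,224) in front and (306,166) at the back left. The brake knob is at about (231,187) with the crank pointing +y. Two new foxes stand at (392,238) and (446,222). The scene view agrees, and I see no third one.

```bash
cat >> h.py <<'E'
def pca(p):
    c=(p[:,:2].min(0)+p[:,:2].max(0))/2; r=cv2.minAreaRect((p[:,:2]*1000).astype(np.float32)); 
    return len(p),np.round(np.median(p,0),4),'rect c',np.round(r[0],1),'size',np.round(r[1],1),'ang',round(r[2],1)
def sel(Q,x,y,r,z0,z1):
    P=Q.reshape(-1,3);P=P[~np.isnan(P[:,0])]
    return P[(np.hypot(P[:,0]-x,P[:,1]-y)<r)&(P[:,2]>z0)&(P[:,2]<z1)]
E
python3 - <<'E'
from h import *
for c in('top','scene'):
    im=get_image(c);Q=cloud(im);print(c)
    for n,x,y,r,a,b in [('hub',.575,.017,.045,.21,.25),('knob',.6,.32,.06,.075,.11),('cam',.59,.2,.06,.03,.07),('foxA',.43,-.19,.05,.125,.175),('foxB',.475,-.36,.05,.125,.175),('dryF',.475,.02,.05,.2,.255),('dryB',.65,.07,.05,.2,.255),('third',.45,-.3,.3,.1,.2)]:
        p=sel(Q,x,y,r,a,b)
        if len(p)>4: print(n,*pca(p))
E
```

```text
top
hub 127 [0.5823 0.0173 0.2351] rect c [583.1  18.4] size [69.2 14. ] ang 34.5
knob 37 [0.6074 0.3155 0.0959] rect c [608.2 315.9] size [17.7 17.6] ang 48.6
cam 509 [0.5994 0.2015 0.043 ] rect c [601.1 199.5] size [118.5  60.1] ang 83.7
foxA 120 [ 0.4292 -0.1983  0.1569] rect c [ 429.3 -199.2] size [22.5 45.2] ang 8.1
foxB 139 [ 0.4753 -0.3739  0.1566] rect c [ 475.3 -376.6] size [23.  45.3] ang 31.1
dryF 128 [0.4825 0.0212 0.2368] rect c [482.6  21.2] size [43.8 20.5] ang 88.0
dryB 146 [0.6629 0.075  0.2361] rect c [665.5  75.2] size [23.5 45.6] ang 35.5
third 447 [ 0.4692 -0.2077  0.1572] rect c [ 473.4 -199.3] size [389.3 126.5] ang 79.1
scene
hub 312 [0.5879 0.0168 0.2299] rect c [583.8  18.4] size [70.5 16.8] ang 34.0
knob 74 [0.6125 0.3138 0.092 ] rect c [608.2 316.6] size [19.1 18.7] ang 70.2
cam 661 [0.6063 0.2056 0.0432] rect c [601.7 198.5] size [117.   64.2] ang 85.3
foxA 277 [ 0.4368 -0.2007  0.1518] rect c [ 431.3 -200. ] size [28.4 46.9] ang 15.4
foxB 316 [ 0.4812 -0.377   0.1521] rect c [ 476.6 -376.9] size [23.8 46.9] ang 32.0
dryF 313 [0.4916 0.0186 0.2264] rect c [482.7  20.5] size [45.6 28.7] ang 86.8
dryB 331 [0.6723 0.0705 0.2296] rect c [652.4  55.1] size [79.  46.7] ang 49.9
third 1317 [ 0.4777 -0.2126  0.1431] rect c [ 471.1 -202.4] size [399.4 132. ] ang 79.2
```

Run:
```python
from h import *
im=get_image('top');Q=cloud(im);f=im['frame'].astype(int)
yel=(f[...,0]-f[...,2]>45)&(Q[...,1]>.15)&(Q[...,1]<.3)&(Q[...,0]>.52)&(Q[...,0]<.7)&(Q[...,2]>.02)
print('yel',*pca(Q[yel]))
crank=sel(Q,.608,.29,.09,.048,.075);print('crank',*pca(crank))
Z=Q[...,2];m=(Z>.006)&(Z<.017)&(abs(Q[...,0]-.59)<.16)&(abs(Q[...,1]-.1)<.22)&(f.max(-1)<140)
print('plate',*pca(Q[m])); 
p=Q[m]; 
for y in np.arange(.11,.31,.02):
    q=p[abs(p[:,1]-y)<.008]
    if len(q)>5: print(round(y,3),np.round([q[:,0].min(),q[:,0].max()],3))
im=get_image('wrist');print(np.round(im['T_tool_cam'],3).tolist(),im['mtx'][0][0])
```

```text
yel 160 [0.6015 0.2246 0.0427] rect c [603.3 228.1] size [47.2 54.3] ang 87.9
crank 179 [0.6048 0.2704 0.0543] rect c [609.8 262.3] size [111.9  49.1] ang 76.3
plate 1936 [0.5736 0.1308 0.011 ] rect c [590.   99.7] size [319.6 438.3] ang 0.0
0.11 [0.438 0.724]
0.13 [0.432 0.749]
0.15 [0.432 0.749]
0.17 [0.433 0.739]
0.19 [0.43  0.747]
0.21 [0.444 0.734]
0.23 [0.441 0.735]
0.25 [0.432 0.728]
0.27 [0.443 0.732]
0.29 [0.437 0.733]
[[1.0, 0.001, -0.0, 0.0], [0.001, -0.97, -0.244, -0.067], [-0.0, 0.244, -0.97, -0.163], [0.0, 0.0, 0.0, 1.0]] 343.63166406346755
```

```bash
cat >> h.py <<'E'
def go(x,y,z,yaw=None):
    s=get_state();R=np.array(s['orientation']);p=np.array(s['eef_pos']);a=np.degrees(np.arctan2(R[1,0],R[0,0]))
    d=R.T@(np.array([x,y,z])-p)*1000
    print('t',round(s['t'],2),'pos',np.round(p,4),'yaw',round(a,1),'tiltz',np.round(R[:,2],3),'w',round(s['gripper_width'],3),'F',np.round(s['force'],1))
    print('move mm',np.round(d,1),'spin',None if yaw is None else round(-(((yaw-a)+180)%360-180),1))
E
python3 -c "
from h import *
go(.608,.316,.2,-4.7)"
```

```text
t 1.3 pos [0.1732 0.6005 0.2226] yaw 73.9 tiltz [-0. -0. -1.] w 1.003 F [-0.4  0.1 -0.7]
move mm [-152.9  496.6   22.6] spin 78.6
```

```bash
python3 -m handwheel '[{"fingers":0,"translation":[-0.0127,0.0413,0],"spin":0},{"fingers":0,"translation":[-0.0127,0.0413,0],"spin":0},{"fingers":0,"translation":[-0.0127,0.0413,0],"spin":0},{"fingers":0,"translation":[-0.0127,0.0413,0],"spin":0},{"fingers":0,"translation":[-0.0127,0.0413,0],"spin":0},{"fingers":0,"translation":[-0.0127,0.0413,0],"spin":0},{"fingers":0,"translation":[-0.0127,0.0413,0],"spin":0},{"fingers":0,"translation":[-0.0127,0.0413,0],"spin":0},{"fingers":0,"translation":[-0.0127,0.0413,0],"spin":0},{"fingers":0,"translation":[-0.0127,0.0413,0],"spin":0},{"fingers":0,"translation":[-0.0127,0.0413,0],"spin":0},{"fingers":0,"translation":[-0.0127,0.0413,0],"spin":0}]'
python3 -m handwheel '[{"fingers":0,"translation":[0,0,0],"spin":7.1},{"fingers":0,"translation":[0,0,0],"spin":7.1},{"fingers":0,"translation":[0,0,0],"spin":7.1},{"fingers":0,"translation":[0,0,0],"spin":7.1},{"fingers":0,"translation":[0,0,0],"spin":7.1},{"fingers":0,"translation":[0,0,0],"spin":7.1},{"fingers":0,"translation":[0,0,0],"spin":7.1},{"fingers":0,"translation":[0,0,0],"spin":7.1},{"fingers":0,"translation":[0,0,0],"spin":7.1},{"fingers":0,"translation":[0,0,0],"spin":7.1},{"fingers":0,"translation":[0,0,0],"spin":7.1},{"fingers":0,"translation":[0,0,0],"spin":0}]'
python3 - <<'E'
from h import *
s=get_state();im=get_image('wrist');save(im,'w1');Q=cloud(im,s)
go(.608,.316,.1,-4.7)
print('knob',*pca(sel(Q,.608,.316,.04,.085,.11)))
f=im['frame'].astype(int)
yel=(f[...,0]-f[...,2]>40)&(Q[...,1]>.15)&(Q[...,1]<.3)&(Q[...,0]>.52)&(Q[...,0]<.7)&(Q[...,2]>.02)
print('yel',yel.sum());
if yel.sum()>4: print(*pca(Q[yel]))
E
```

```text
t: 2.3
eef_pos: [0.5932, 0.3256, 0.2229]
orientation: [[0.277, 0.961, 0.0], [0.961, -0.277, 0.0], [0.0, 0.0, -1.0]]
force: [0.1, 1.6, -0.6]
gripper_width: 1.002
t: 3.3
eef_pos: [0.5916, 0.3271, 0.2225]
orientation: [[0.997, -0.078, -0.0], [-0.078, -0.997, -0.0], [-0.0, 0.0, -1.0]]
force: [0.1, -0.1, -0.5]
gripper_width: 1.001
t 3.35 pos [0.5916 0.3271 0.2225] yaw -4.1 tiltz [ 0. -0. -1.] w 0.997 F [-0.2 -0.2 -0.5]
move mm [ 17.2   9.8 122.5] spin 0.6
knob 431 [0.6074 0.3195 0.097 ] rect c [607.7 318. ] size [19.2 19.3] ang 75.7
yel 1612
1612 [0.6008 0.23   0.0423] rect c [603.9 232.7] size [59.4 58.6] ang 5.5
```

View pics/w1.png

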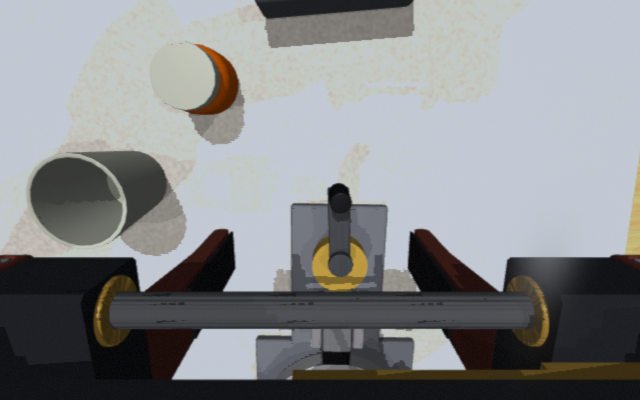

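The close view shows the knob top at (339,200), the cam's shaft at (340,264) and the plate extension's edges at columns 291–386, nearly square to the tool at yaw −4.1°.

Run:
```python
from h import *
s=get_state();im=get_image('wrist');Q=cloud(im,s);f=im['frame'].astype(int)
print('shaft',np.round(Q[264,340],4))
L=[];Rr=[]
for v in range(215,285,5):
    row=Q[v]; ok=[u for u in range(270,410) if .008<row[u][2]<.016]
    if ok: L.append(row[min(ok)]);Rr.append(row[max(ok)])
for e in (L,Rr):
    e=np.array(e); p=np.polyfit(e[:,1],e[:,0],1); print('edge yaw',-np.degrees(np.arctan(p[0])),np.round(p,4),np.std(e[:,0]-np.polyval(p,e[:,1])))
T=[]
for u in range(296,330,3):
    vs=[v for v in range(190,225) if .008<Q[v,u][2]<.016]
    if vs:T.append(Q[min(vs),u])
for u in range(352,384,3):
    vs=[v for v in range(190,225) if .008<Q[v,u][2]<.016]
    if vs:T.append(Q[min(vs),u])
T=np.array(T);p=np.polyfit(T[:,0],T[:,1],1);print('top edge yaw',np.degrees(np.arctan(p[0])))
```

```text
shaft [0.6045 0.2449 0.0629]
edge yaw -5.524687108341355 [0.0967 0.5265] 0.000287999377993123
edge yaw -5.513555159115596 [0.0965 0.6352] 0.0004430636450345809
top edge yaw -5.630576382775649
```

```bash
python3 -c "
from h import *
go(.6077,.318,.064,-2.5)"
```

```text
t 3.4 pos [0.5916 0.3271 0.2225] yaw -3.9 tiltz [-0. -0. -1.] w 0.995 F [-0.1  0.1  0.8]
move mm [ 16.7   7.9 158.5] spin -1.4
```

```bash
python3 -m handwheel '[{"fingers":100,"translation":[0.0167,0.0079,0],"spin":-1.5},{"fingers":100,"translation":[0,0,0.03],"spin":0},{"fingers":100,"translation":[0,0,0.03],"spin":0},{"fingers":100,"translation":[0,0,0.03],"spin":0},{"fingers":100,"translation":[0,0,0.03],"spin":0},{"fingers":100,"translation":[0,0,0.02],"spin":0},{"fingers":100,"translation":[0,0,0.018],"spin":0},{"fingers":100,"translation":[0,0,0],"spin":0},{"fingers":255,"translation":[0,0,0],"spin":0},{"fingers":255,"translation":[0,0,0],"spin":0},{"fingers":255,"translation":[0,0,0],"spin":0},{"fingers":255,"translation":[0,0,0],"spin":0}]'
python3 -m handwheel '[{"fingers":255,"translation":[0,0,0],"spin":0},{"fingers":255,"translation":[0,0,0],"spin":0},{"fingers":255,"translation":[0,0,0],"spin":0},{"fingers":255,"translation":[0,0,0],"spin":0}]'
```

```text
t: 4.4
eef_pos: [0.6086, 0.3182, 0.0663]
orientation: [[0.999, -0.046, 0.002], [-0.046, -0.999, 0.001], [0.002, -0.002, -1.0]]
force: [0.1, 0.2, -0.4]
gripper_width: 0.346
t: 4.73
eef_pos: [0.608, 0.3181, 0.0656]
orientation: [[0.999, -0.047, 0.001], [-0.047, -0.999, 0.001], [0.001, -0.001, -1.0]]
force: [-1.8, -0.4, 5.7]
gripper_width: 0.22
```

```bash
python3 -m handwheel '[{"fingers":255,"translation":[-0.00914,0.00056,0],"spin":-7},{"fingers":255,"translation":[-0.00914,0.00056,0],"spin":-7},{"fingers":255,"translation":[-0.00914,0.00056,0],"spin":-7},{"fingers":255,"translation":[-0.00914,0.00056,0],"spin":-7},{"fingers":255,"translation":[-0.00914,0.00056,0],"spin":-7},{"fingers":255,"translation":[-0.00914,0.00056,0],"spin":-7},{"fingers":255,"translation":[-0.00914,0.00056,0],"spin":-7},{"fingers":255,"translation":[-0.00914,0.00056,0],"spin":-7},{"fingers":255,"translation":[-0.00914,0.00056,0],"spin":-7},{"fingers":255,"translation":[-0.00914,0.00056,0],"spin":-7},{"fingers":255,"translation":[-0.00914,0.00056,0],"spin":-7},{"fingers":255,"translation":[0,0,0],"spin":0}]'
python3 -c "
from h import *
go(.532,.264,.2)"
```

```text
t: 5.73
eef_pos: [0.533, 0.2635, 0.0657]
orientation: [[0.264, 0.964, 0.003], [0.964, -0.264, 0.002], [0.003, 0.002, -1.0]]
force: [2.5, 2.7, 2.0]
gripper_width: 0.22
t 5.73 pos [0.533  0.2635 0.0657] yaw 74.7 tiltz [ 0.003  0.002 -1.   ] w 0.22 F [2.5 2.7 2. ]
move mm [   0.6   -0.8 -134.3] spin None
```

```bash
python3 -m handwheel '[{"fingers":100,"translation":[0,0,0],"spin":0},{"fingers":100,"translation":[0,0,0],"spin":0},{"fingers":100,"translation":[0,0,0],"spin":0},{"fingers":100,"translation":[0,0,-0.02],"spin":0},{"fingers":100,"translation":[0,0,-0.035],"spin":0},{"fingers":100,"translation":[0,0,-0.04],"spin":0},{"fingers":100,"translation":[0,0,-0.04],"spin":0},{"fingers":100,"translation":[0,0,-0.04],"spin":0},{"fingers":100,"translation":[0,0,-0.04],"spin":0},{"fingers":100,"translation":[0,0,-0.02],"spin":0},{"fingers":100,"translation":[0,0,0],"spin":0}]'
python3 -c "
from h import *
go(.5835,.0184,.30,124.3)
print(np.round(get_state()['qpos'],2))
Q=cloud(get_image('top'))
print(pca(sel(Q,.533,.264,.04,.075,.11)),pca(sel(Q,.583,.018,.045,.21,.25)),pca(sel(Q,.4825,.021,.05,.2,.255)))"
```

```text
t: 6.65
eef_pos: [0.5338, 0.2642, 0.3051]
orientation: [[0.272, 0.962, 0.007], [0.962, -0.272, 0.004], [0.006, 0.005, -1.0]]
force: [-0.5, -0.1, -0.6]
gripper_width: 0.607
t 6.65 pos [0.5338 0.2642 0.3051] yaw 74.2 tiltz [ 0.007  0.004 -1.   ] w 0.607 F [-0.5 -0.1 -0.6]
move mm [-223.   114.7    4.4] spin -50.1
[-0.59  0.3   0.07  1.57 -0.02  1.27  0.77]Traceback (most recent call last):
  File "<string>", line 6, in <module>
    print(pca(sel(Q,.533,.264,.04,.075,.11)),pca(sel(Q,.583,.018,.045,.21,.25)),pca(sel(Q,.4825,.021,.05,.2,.255)))
          ~~~^^^^^^^^^^^^^^^^^^^^^^^^^^^^^^^
  File "h.py", line 15, in pca
    c=(p[:,:2].min(0)+p[:,:2].max(0))/2; r=cv2.minAreaRect((p[:,:2]*1000).astype(np.float32));
       ~~~~~~~~~~~^^^
    return umr_minimum(a, axis, None, out, keepdims, initial, where)
ValueError: zero-size array to reduction operation minimum which has no identity
```

```bash
python3 -m handwheel '[{"fingers":130,"translation":[-0.0319,0.0164,0],"spin":0},{"fingers":130,"translation":[-0.0319,0.0164,0],"spin":0},{"fingers":130,"translation":[-0.0319,0.0164,0],"spin":0},{"fingers":130,"translation":[-0.0319,0.0164,0],"spin":0},{"fingers":130,"translation":[-0.0319,0.0164,0],"spin":0},{"fingers":130,"translation":[-0.0319,0.0164,0],"spin":0},{"fingers":130,"translation":[-0.0319,0.0164,0],"spin":0},{"fingers":130,"translation":[0,0,0],"spin":0},{"fingers":130,"translation":[0,0,0],"spin":0}]'
python3 -m handwheel '[{"fingers":130,"translation":[0,0,0],"spin":-7.15},{"fingers":130,"translation":[0,0,0],"spin":-7.15},{"fingers":130,"translation":[0,0,0],"spin":-7.15},{"fingers":130,"translation":[0,0,0],"spin":-7.15},{"fingers":130,"translation":[0,0,0],"spin":-7.15},{"fingers":130,"translation":[0,0,0],"spin":-7.15},{"fingers":130,"translation":[0,0,0],"spin":-7.15},{"fingers":130,"translation":[0,0,0],"spin":0},{"fingers":130,"translation":[0,0,0],"spin":0}]'
python3 - <<'E'
from h import *
go(.5835,.0184,.213,124.3)
s=get_state();im=get_image('wrist');Q=cloud(im,s)
print(pca(sel(Q,.5835,.0184,.045,.225,.245)))
Q=cloud(get_image('top'));p=sel(Q,.533,.264,.04,.075,.11);print(len(p)>3 and pca(p))
E
```

```text
t: 7.45
eef_pos: [0.5816, 0.0145, 0.2976]
orientation: [[0.276, 0.961, -0.003], [0.961, -0.276, -0.001], [-0.002, -0.003, -1.0]]
force: [0.8, 0.4, -0.6]
gripper_width: 0.486
t: 8.2
eef_pos: [0.5816, 0.0186, 0.2985]
orientation: [[-0.562, 0.827, -0.002], [0.827, 0.562, 0.0], [0.001, -0.001, -1.0]]
force: [-0.8, 0.6, 0.0]
gripper_width: 0.49
t 8.2 pos [0.5816 0.0186 0.2985] yaw 124.2 tiltz [-0.002  0.    -1.   ] w 0.49 F [-0.8  0.6  0. ]
move mm [-1.4  1.5 85.5] spin -0.1
(1981, array([0.5798, 0.0173, 0.2352]), 'rect c', array([582.2,  18.7]), 'size', array([69.4, 13.8]), 'ang', 34.5)
(34, array([0.5318, 0.261 , 0.0974]), 'rect c', array([532.9, 262. ]), 'size', array([16.4, 16.5]), 'ang', 4.5)
```

```bash
python3 -m handwheel '[{"fingers":130,"translation":[-0.001,0.001,0.03],"spin":0},{"fingers":130,"translation":[0,0,0.03],"spin":0},{"fingers":130,"translation":[0,0,0.018],"spin":0},{"fingers":130,"translation":[0,0,0.011],"spin":0},{"fingers":255,"translation":[0,0,0],"spin":0},{"fingers":255,"translation":[0,0,0],"spin":0},{"fingers":255,"translation":[0,0,0],"spin":0},{"fingers":255,"translation":[0,0,0],"spin":0},{"fingers":255,"translation":[0,0,0],"spin":0},{"fingers":255,"translation":[0,0,0],"spin":0},{"fingers":255,"translation":[0,0,0],"spin":0},{"fingers":255,"translation":[0,0,0],"spin":0}]'
python3 -m handwheel '[{"fingers":255,"translation":[0,0,0],"spin":3},{"fingers":255,"translation":[0,0,0],"spin":5},{"fingers":255,"translation":[0,0,0],"spin":7.1},{"fingers":255,"translation":[0,0,0],"spin":7.1},{"fingers":255,"translation":[0,0,0],"spin":7.1},{"fingers":255,"translation":[0,0,0],"spin":7.1},{"fingers":255,"translation":[0,0,0],"spin":7.1},{"fingers":255,"translation":[0,0,0],"spin":7.1},{"fingers":255,"translation":[0,0,0],"spin":7.1},{"fingers":255,"translation":[0,0,0],"spin":7.1},{"fingers":255,"translation":[0,0,0],"spin":6},{"fingers":255,"translation":[0,0,0],"spin":5}]'
python3 -m handwheel '[{"fingers":255,"translation":[0,0,0],"spin":0},{"fingers":255,"translation":[0,0,0],"spin":0},{"fingers":255,"translation":[0,0,0],"spin":0}]'
```

```text
t: 9.3
eef_pos: [0.5833, 0.0187, 0.212]
orientation: [[-0.565, 0.825, 0.0], [0.825, 0.565, 0.002], [0.002, 0.002, -1.0]]
force: [-2.7, 4.0, 4.3]
gripper_width: 0.157
t: 10.3
eef_pos: [0.5833, 0.0183, 0.2121]
orientation: [[0.665, 0.747, 0.0], [0.747, -0.665, 0.002], [0.002, -0.001, -1.0]]
force: [-5.2, 3.3, 5.5]
gripper_width: 0.157
t: 10.55
eef_pos: [0.5833, 0.0183, 0.2121]
orientation: [[0.661, 0.75, 0.0], [0.75, -0.661, 0.002], [0.002, -0.001, -1.0]]
force: [-5.3, 3.1, 6.3]
gripper_width: 0.16
```

```bash
python3 -m handwheel '[{"fingers":150,"translation":[0,0,0],"spin":0},{"fingers":150,"translation":[0,0,0],"spin":0},{"fingers":150,"translation":[0,0,0],"spin":0},{"fingers":130,"translation":[0,0,-0.03],"spin":0},{"fingers":130,"translation":[0,0,-0.04],"spin":0},{"fingers":130,"translation":[0,0,-0.04],"spin":0},{"fingers":130,"translation":[0,0,-0.03],"spin":0},{"fingers":130,"translation":[0.03,0.02,0],"spin":0},{"fingers":130,"translation":[-0.04,0,0],"spin":0},{"fingers":130,"translation":[-0.04,0,0],"spin":0},{"fingers":130,"translation":[-0.04,0,0],"spin":0},{"fingers":130,"translation":[-0.04,0,0],"spin":0}]'
python3 - <<'E'
from h import *
im=get_image('scene');Q=cloud(im);save(im,'s1')
R=sel(Q,.583,.018,.045,.22,.25)
if len(R)>4:print('hub',pca(R))
T=cloud(get_image('top'))
for n,x,y in(('A',.43,-.2),('B',.4755,-.376)):
  for q in (T,Q):
    p=sel(q,x,y,.08,.125,.175)
    if len(p)>4: print(n,pca(p))
p=sel(Q,.583,.018,.16,.19,.26);p=p[np.hypot(p[:,0]-.583,p[:,1]-.018)>.06]
a=np.degrees(np.arctan2(p[:,1]-.0184,p[:,0]-.5832))%360
print(np.histogram(a,bins=36,range=(0,360))[0])
go(.43,-.2,.3)
E
```

```text
t: 11.55
eef_pos: [0.5117, -0.0953, 0.3498]
orientation: [[0.662, 0.75, -0.001], [0.75, -0.662, -0.001], [-0.002, -0.0, -1.0]]
force: [0.1, -0.6, 0.4]
gripper_width: 0.488
hub (185, array([0.5874, 0.016 , 0.2349]), 'rect c', array([584. ,  18.2]), 'size', array([14. , 71.9]), 'ang', 48.6)
A (279, array([ 0.4368, -0.2007,  0.1507]), 'rect c', array([ 430.4, -199.8]), 'size', array([26.4, 45.9]), 'ang', 10.3)
B (139, array([ 0.4755, -0.3734,  0.1569]), 'rect c', array([ 475.6, -377. ]), 'size', array([22. , 47.8]), 'ang', 32.0)
B (324, array([ 0.4819, -0.377 ,  0.1509]), 'rect c', array([ 475.8, -376.6]), 'size', array([25.1, 48.7]), 'ang', 28.3)
[  0   0   0   1   0   0   0   0  30 167  96  58   0   0   0   0   0   0
   0   0   0   0   0   0   0   0   0   0   0   0  44 173 161  64   0   0]
t 11.65 pos [ 0.5092 -0.1004  0.3517] yaw 48.0 tiltz [ 0.001 -0.001 -1.   ] w 0.492 F [ 0.6 -0.7 -0.7]
move mm [-127.     7.7   51.8] spin None
```

```bash
python3 -m handwheel '[{"fingers":60,"translation":[-0.032,0.002,0.01],"spin":6},{"fingers":60,"translation":[-0.032,-0.0013,0.01],"spin":6},{"fingers":60,"translation":[-0.031,-0.0045,0.01],"spin":7},{"fingers":60,"translation":[-0.029,-0.008,0.01],"spin":7},{"fingers":60,"translation":[0,0,0.01],"spin":7},{"fingers":60,"translation":[0,0,0],"spin":7},{"fingers":60,"translation":[0,0,0],"spin":0},{"fingers":60,"translation":[0,0,0],"spin":0}]'
python3 - <<'E'
from h import *
s=get_state();im=get_image('wrist');Q=cloud(im,s);save(im,'w2')
for z in (.12,.145):
  p=sel(Q,.43,-.2,.08,z,.175)
  if len(p)>4: print(pca(p))
p=sel(Q,.4755,-.376,.08,.145,.175)
if len(p)>4: print('B',pca(p))
go(.4293,-.1992,.112,8.1)
E
```

```text
t: 12.32
eef_pos: [0.4121, -0.162, 0.301]
orientation: [[0.988, 0.153, 0.001], [0.153, -0.988, -0.0], [0.001, 0.0, -1.0]]
force: [-0.2, -0.1, 0.2]
gripper_width: 0.764
(1270, array([ 0.4276, -0.1944,  0.1564]), 'rect c', array([ 428.5, -199.2]), 'size', array([22., 46.]), 'ang', 9.3)
(1135, array([ 0.428 , -0.1973,  0.157 ]), 'rect c', array([ 428.5, -199.2]), 'size', array([22., 46.]), 'ang', 9.4)
B (44, array([ 0.4677, -0.355 ,  0.1473]), 'rect c', array([ 466.3, -356. ]), 'size', array([16.3,  5.8]), 'ang', 11.1)
t 12.37 pos [ 0.4122 -0.162   0.301 ] yaw 8.8 tiltz [ 0.001 -0.    -1.   ] w 0.764 F [-0.3  0.2 -0.3]
move mm [ 11.1  39.3 189. ] spin 0.7
```

View pics/w2.png

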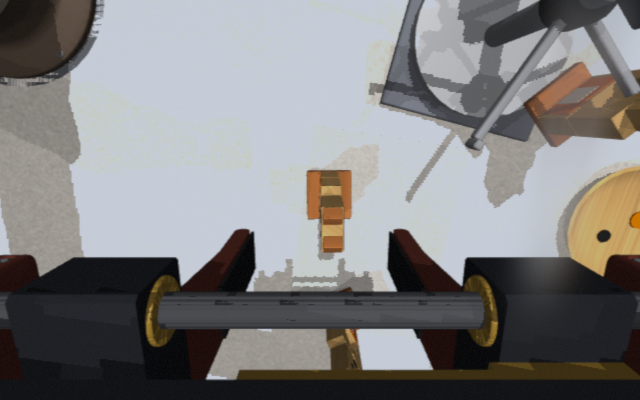

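The fox stands at (330,205) and its head is square to the jaws; a free hook tip shows at (475,145).

```bash
python3 -m handwheel '[{"fingers":60,"translation":[0.0105,0.0393,0],"spin":-0.5},{"fingers":60,"translation":[0,0,0.04],"spin":0},{"fingers":60,"translation":[0,0,0.04],"spin":0},{"fingers":60,"translation":[0,0,0.04],"spin":0},{"fingers":60,"translation":[0,0,0.035],"spin":0},{"fingers":60,"translation":[0,0,0.022],"spin":0},{"fingers":60,"translation":[0,0,0.012],"spin":0},{"fingers":60,"translation":[0,0,0],"spin":0}]'
python3 -m handwheel '[{"fingers":255,"translation":[0,0,0],"spin":0},{"fingers":255,"translation":[0,0,0],"spin":0},{"fingers":255,"translation":[0,0,0],"spin":0},{"fingers":255,"translation":[0,0,0],"spin":0},{"fingers":255,"translation":[0,0,0],"spin":0},{"fingers":255,"translation":[0,0,0],"spin":0},{"fingers":255,"translation":[0,0,0],"spin":0},{"fingers":255,"translation":[0,0,0],"spin":0}]'
python3 -c "
from h import *
go(.38,-.1,.232,-5.4)"
```

```text
t: 13.03
eef_pos: [0.4267, -0.1987, 0.1091]
orientation: [[0.987, 0.161, -0.005], [0.161, -0.987, 0.0], [-0.005, -0.001, -1.0]]
force: [-0.3, 1.1, 1.1]
gripper_width: 0.768
t: 13.7
eef_pos: [0.4281, -0.1993, 0.1119]
orientation: [[0.987, 0.158, 0.001], [0.158, -0.987, -0.0], [0.001, 0.0, -1.0]]
force: [0.0, 0.4, 0.7]
gripper_width: 0.252
t 13.7 pos [ 0.4281 -0.1993  0.1119] yaw 9.1 tiltz [ 0.001 -0.    -1.   ] w 0.252 F [0.  0.4 0.7]
move mm [ -31.8 -105.7 -120.2] spin 14.5
```

```bash
python3 -m handwheel '[{"fingers":255,"translation":[0,0,-0.01],"spin":0},{"fingers":255,"translation":[0,0,-0.025],"spin":0},{"fingers":255,"translation":[0,0,-0.025],"spin":0},{"fingers":255,"translation":[0,0,-0.025],"spin":3},{"fingers":255,"translation":[0,0,-0.015],"spin":4},{"fingers":255,"translation":[0,0,0],"spin":4},{"fingers":255,"translation":[0,0,0],"spin":3.5},{"fingers":255,"translation":[0,0,0],"spin":0},{"fingers":255,"translation":[0,0,0],"spin":0}]'
python3 -c "
from h import *
go(.3941,.0363,.2115,-5.4)"
```

```text
t: 14.45
eef_pos: [0.4275, -0.1992, 0.2118]
orientation: [[0.996, -0.093, -0.0], [-0.093, -0.996, 0.0], [-0.0, -0.0, -1.0]]
force: [0.3, -0.1, -2.5]
gripper_width: 0.249
t 14.45 pos [ 0.4275 -0.1992  0.2118] yaw -5.3 tiltz [-0.  0. -1.] w 0.249 F [ 0.3 -0.1 -2.5]
move mm [ -55.1 -231.4    0.3] spin 0.1
```

```bash
python3 -m handwheel '[{"fingers":255,"translation":[-0.01,-0.01,0],"spin":0},{"fingers":255,"translation":[-0.01,-0.025,0],"spin":0},{"fingers":255,"translation":[-0.01,-0.035,0],"spin":0},{"fingers":255,"translation":[-0.01,-0.04,0],"spin":0},{"fingers":255,"translation":[-0.01,-0.04,0],"spin":0},{"fingers":255,"translation":[-0.005,-0.04,0],"spin":0},{"fingers":255,"translation":[0,-0.026,0],"spin":0},{"fingers":255,"translation":[0,-0.015,0],"spin":0},{"fingers":255,"translation":[0,0,0],"spin":0},{"fingers":255,"translation":[0,0,0],"spin":0},{"fingers":255,"translation":[0,0,0],"spin":0}]'
python3 - <<'E'
from h import *
go(.3941,.0363,.2115,-5.4)
im=get_image('scene');Q=cloud(im)
cv2.imwrite('pics/s2.png',cv2.resize(im['frame'][140:300,220:440,::-1],None,fx=3,fy=3))
# points along front hook: radial/lateral coordinates
u=np.array([-.9956,.0941]);n=np.array([-u[1],u[0]]);h=np.array([.5833,.0184])
for c in (Q,cloud(get_image('top'))):
    p=c.reshape(-1,3);p=p[~np.isnan(p[:,0])];r=(p[:,:2]-h)@u;l=(p[:,:2]-h)@n
    m=(r>.045)&(r<.138)&(abs(l)<.02)&(p[:,2]>.15)&(p[:,2]<.2)
    for a in (.05,.07,.09,.11,.124):
        k=m&(r>=a)&(r<a+.02)
        if k.any(): print(a,k.sum(),'lat',np.round([l[k].min(),l[k].max()],4),'z',np.round(np.percentile(p[k,2],[5,90]),4),round(r[k].max(),4))
    m=(np.hypot(p[:,0]-.394,p[:,1]-.036)<.06)&(p[:,2]>.08)&(p[:,2]<.12)
    if m.any(): print('foxlow lat',np.round(np.percentile(l[m],[1,99]),4),'r',np.round(np.percentile(r[m],[1,99]),4),'z',np.round(np.percentile(p[m,2],[1,99]),4))
E
```

```text
t: 15.37
eef_pos: [0.3948, 0.0347, 0.2115]
orientation: [[0.996, -0.095, -0.001], [-0.095, -0.996, -0.001], [-0.001, 0.001, -1.0]]
force: [-0.2, -0.3, -3.1]
gripper_width: 0.251
t 15.37 pos [0.3948 0.0347 0.2115] yaw -5.4 tiltz [-0.001 -0.001 -1.   ] w 0.251 F [-0.2 -0.3 -3.1]
move mm [-0.8 -1.5 -0. ] spin -0.0
0.05 17 lat [-0.0028  0.0039] z [0.1714 0.1777] 0.0686
0.07 18 lat [-0.003   0.0044] z [0.1724 0.1778] 0.0883
0.09 19 lat [-0.0035  0.0048] z [0.1734 0.1782] 0.11
0.11 25 lat [-0.0048  0.0039] z [0.1718 0.185 ] 0.1296
0.124 17 lat [-0.0022  0.0037] z [0.1716 0.1872] 0.1335
foxlow lat [-0.0295  0.0359] r [0.1568 0.2127] z [0.1011 0.1195]
0.05 19 lat [-0.0041  0.0032] z [0.1716 0.1794] 0.0696
0.07 17 lat [-0.0028  0.0038] z [0.1703 0.1794] 0.0883
0.09 2 lat [-0.0014  0.0016] z [0.1755 0.1793] 0.0915
0.11 2 lat [-0.002  0.001] z [0.1826 0.1852] 0.1276
0.124 6 lat [-0.002   0.0014] z [0.183  0.1875] 0.1336
```

View pics/s2.png

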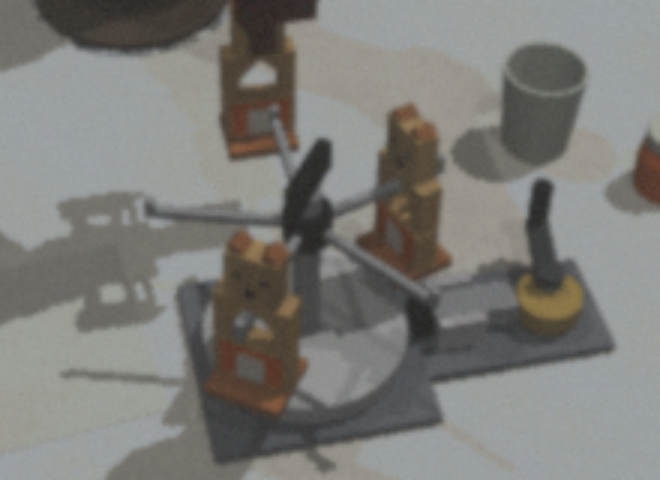

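The fox faces the hook at (275,115), cleanly aligned, and both dried foxes still hang; the crank points towards the robot. I'll slide it on.

```bash
python3 -m handwheel '[{"fingers":255,"translation":[0,-0.0015,0],"spin":0},{"fingers":255,"translation":[0.008,0,0],"spin":0},{"fingers":255,"translation":[0.012,0,0],"spin":0},{"fingers":255,"translation":[0.012,0,0],"spin":0},{"fingers":255,"translation":[0.012,0,0],"spin":0},{"fingers":255,"translation":[0.012,0,0],"spin":0},{"fingers":255,"translation":[0,0,0],"spin":0}]'
python3 -m handwheel '[{"fingers":255,"translation":[0.012,0,0],"spin":0},{"fingers":255,"translation":[0.012,0,0],"spin":0},{"fingers":255,"translation":[0.009,0,0],"spin":0},{"fingers":255,"translation":[0,0,0],"spin":0},{"fingers":255,"translation":[0,0,0],"spin":0}]'
python3 -c "
from h import *
go(.4837,.0278,.193,-5.4)"
```

```text
t: 16.05
eef_pos: [0.4539, 0.0317, 0.2116]
orientation: [[0.995, -0.095, 0.001], [-0.095, -0.995, -0.001], [0.001, 0.001, -1.0]]
force: [-0.2, 0.2, -3.3]
gripper_width: 0.244
t: 16.47
eef_pos: [0.484, 0.0287, 0.2114]
orientation: [[0.995, -0.095, -0.001], [-0.095, -0.995, -0.0], [-0.001, 0.0, -1.0]]
force: [-1.0, 0.4, -2.7]
gripper_width: 0.245
t 16.47 pos [0.484  0.0287 0.2114] yaw -5.5 tiltz [-0.001 -0.    -1.   ] w 0.245 F [-1.   0.4 -2.7]
move mm [-0.2  1.  18.4] spin -0.1
```

```bash
python3 -m handwheel '[{"fingers":255,"translation":[0,0.001,0.006],"spin":0},{"fingers":255,"translation":[0,0,0.006],"spin":0},{"fingers":255,"translation":[0,0,0.004],"spin":0},{"fingers":255,"translation":[0,0,0],"spin":0},{"fingers":255,"translation":[0,0,0],"spin":0}]'
python3 -m handwheel '[{"fingers":255,"translation":[0,0,0.001],"spin":0},{"fingers":255,"translation":[0,0,0.001],"spin":0},{"fingers":255,"translation":[0,0,0],"spin":0},{"fingers":255,"translation":[0,0,0],"spin":0}]'
```

```text
t: 16.88
eef_pos: [0.4832, 0.0279, 0.1953]
orientation: [[0.996, -0.095, -0.001], [-0.095, -0.996, -0.0], [-0.001, 0.0, -1.0]]
force: [0.7, 0.5, -4.3]
gripper_width: 0.249
t: 17.22
eef_pos: [0.4837, 0.0279, 0.1937]
orientation: [[0.996, -0.095, 0.0], [-0.095, -0.996, 0.0], [0.0, -0.0, -1.0]]
force: [0.2, 0.1, -3.4]
gripper_width: 0.249
```

```bash
python3 -m handwheel '[{"fingers":255,"translation":[0,0,0.0015],"spin":0},{"fingers":255,"translation":[0,0,0.0005],"spin":0},{"fingers":255,"translation":[0,0,0],"spin":0},{"fingers":255,"translation":[0,0,0],"spin":0}]'
```

```text
t: 17.55
eef_pos: [0.4837, 0.028, 0.1916]
orientation: [[0.996, -0.095, 0.0], [-0.095, -0.996, 0.0], [0.0, -0.0, -1.0]]
force: [0.3, 1.3, -3.2]
gripper_width: 0.247
```

```bash
python3 -m handwheel '[{"fingers":255,"translation":[0,0,0.0015],"spin":0},{"fingers":255,"translation":[0,0,0],"spin":0},{"fingers":255,"translation":[0,0,0],"spin":0}]'
```

```text
t: 17.8
eef_pos: [0.484, 0.028, 0.1904]
orientation: [[0.995, -0.095, 0.001], [-0.095, -0.995, 0.0], [0.001, -0.0, -1.0]]
force: [-1.2, 0.7, 1.9]
gripper_width: 0.252
```

Its weight is now on the hook, so I release and rise.

```bash
python3 -m handwheel '[{"fingers":150,"translation":[0,0,0],"spin":0},{"fingers":150,"translation":[0,0,0],"spin":0},{"fingers":130,"translation":[0,0,0],"spin":0},{"fingers":130,"translation":[0,0,0],"spin":0},{"fingers":130,"translation":[0,0,-0.015],"spin":0},{"fingers":130,"translation":[0,0,-0.03],"spin":0},{"fingers":130,"translation":[0,0,-0.04],"spin":0},{"fingers":130,"translation":[0,0,-0.03],"spin":0},{"fingers":130,"translation":[0,0,0],"spin":0},{"fingers":130,"translation":[0,0,0],"spin":0},{"fingers":130,"translation":[0,0,0],"spin":0}]'
python3 - <<'E'
from h import *
im=get_image('scene');Q=cloud(im)
cv2.imwrite('pics/s3.png',cv2.resize(im['frame'][140:300,200:440,::-1],None,fx=3,fy=3))
p=sel(Q,.4837,.0278,.05,.2,.26)
if len(p)>3: print('front',pca(p))
p=sel(Q,.583,.018,.045,.22,.25)
if len(p)>3:print('hub',pca(p))
T=cloud(get_image('top'))
for q in(T,Q):
  p=sel(q,.4755,-.376,.1,.14,.175)
  if len(p)>3:print('B',pca(p))
go(.5833,.0184,.30,138.6-90)
E
```

```text
t: 18.72
eef_pos: [0.4833, 0.0279, 0.3045]
orientation: [[0.996, -0.095, -0.001], [-0.095, -0.996, -0.0], [-0.001, 0.0, -1.0]]
force: [-0.2, -0.2, -0.0]
gripper_width: 0.487
front (313, array([0.4921, 0.0251, 0.2276]), 'rect c', array([484.8,  27.2]), 'size', array([47.1, 26.5]), 'ang', 84.3)
hub (182, array([0.5887, 0.0164, 0.2348]), 'rect c', array([583.3,  18.2]), 'size', array([15.3, 71.8]), 'ang', 48.6)
B (121, array([ 0.4755, -0.3753,  0.1573]), 'rect c', array([ 474.7, -376.1]), 'size', array([22.5, 46.1]), 'ang', 31.8)
B (239, array([ 0.4802, -0.3769,  0.1557]), 'rect c', array([ 476. , -376.9]), 'size', array([26.4, 47.2]), 'ang', 31.8)
t 18.82 pos [0.4829 0.0278 0.3037] yaw -5.4 tiltz [-0.002 -0.001 -1.   ] w 0.49 F [ 0.3 -0.  -1.5]
move mm [ 1.008e+02 -1.000e-01  3.500e+00] spin -54.0
```

View pics/s3.png

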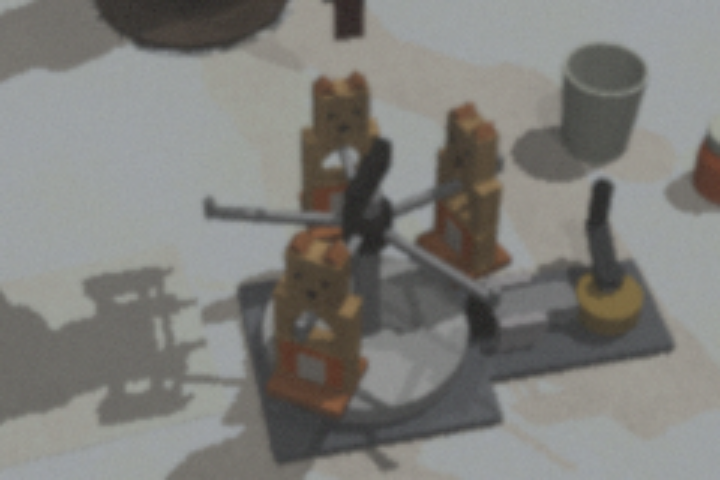

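The fox hangs at (340,130) on the front hook; the others are undisturbed. Next I turn the carousel a further −72°.

```bash
python3 -m handwheel '[{"fingers":130,"translation":[0.034,0,0],"spin":0},{"fingers":130,"translation":[0.034,0,0],"spin":0},{"fingers":130,"translation":[0.034,0,0],"spin":0},{"fingers":130,"translation":[0,0,0],"spin":-7.1},{"fingers":130,"translation":[0,0,0],"spin":-7.1},{"fingers":130,"translation":[0,0,0],"spin":-7.1},{"fingers":130,"translation":[0,0,0],"spin":-7.1},{"fingers":130,"translation":[0,0,0],"spin":-7.1},{"fingers":130,"translation":[0,0,0],"spin":-7.1},{"fingers":130,"translation":[0,0,0],"spin":-7.1},{"fingers":130,"translation":[0,0,0],"spin":-4.3},{"fingers":130,"translation":[0,0,0],"spin":0}]'
python3 -c "
from h import *
go(.5833,.0184,.211,48.6)"
```

```text
t: 19.82
eef_pos: [0.5847, 0.0181, 0.3036]
orientation: [[0.659, 0.752, -0.003], [0.752, -0.659, -0.0], [-0.002, -0.002, -1.0]]
force: [0.3, -0.0, -0.1]
gripper_width: 0.491
t 19.82 pos [0.5847 0.0181 0.3036] yaw 48.7 tiltz [-0.003 -0.    -1.   ] w 0.491 F [ 0.3 -0.  -0.1]
move mm [-0.5 -1.1 92.6] spin 0.1
```

```bash
python3 -m handwheel '[{"fingers":130,"translation":[-0.0005,-0.001,0.03],"spin":0},{"fingers":130,"translation":[0,0,0.03],"spin":0},{"fingers":130,"translation":[0,0,0.02],"spin":0},{"fingers":130,"translation":[0,0,0.012],"spin":0},{"fingers":255,"translation":[0,0,0],"spin":0},{"fingers":255,"translation":[0,0,0],"spin":0},{"fingers":255,"translation":[0,0,0],"spin":0},{"fingers":255,"translation":[0,0,0],"spin":0},{"fingers":255,"translation":[0,0,0],"spin":0},{"fingers":255,"translation":[0,0,0],"spin":0},{"fingers":255,"translation":[0,0,0],"spin":0},{"fingers":255,"translation":[0,0,0],"spin":0}]'
python3 -m handwheel '[{"fingers":255,"translation":[0,0,0],"spin":3},{"fingers":255,"translation":[0,0,0],"spin":5},{"fingers":255,"translation":[0,0,0],"spin":7},{"fingers":255,"translation":[0,0,0],"spin":7},{"fingers":255,"translation":[0,0,0],"spin":7},{"fingers":255,"translation":[0,0,0],"spin":7},{"fingers":255,"translation":[0,0,0],"spin":7},{"fingers":255,"translation":[0,0,0],"spin":7},{"fingers":255,"translation":[0,0,0],"spin":7},{"fingers":255,"translation":[0,0,0],"spin":7},{"fingers":255,"translation":[0,0,0],"spin":5},{"fingers":255,"translation":[0,0,0],"spin":3}]'
python3 -m handwheel '[{"fingers":255,"translation":[0,0,0],"spin":0},{"fingers":255,"translation":[0,0,0],"spin":0},{"fingers":255,"translation":[0,0,0],"spin":0}]'
python3 -c "
from h import *
go(.5833,.0184,.211,-23.4)"
```

```text
t: 20.82
eef_pos: [0.584, 0.0176, 0.2141]
orientation: [[0.663, 0.749, 0.0], [0.749, -0.663, -0.001], [-0.0, 0.001, -1.0]]
force: [-4.8, -3.8, 5.8]
gripper_width: 0.158
t: 21.82
eef_pos: [0.5824, 0.0173, 0.2141]
orientation: [[0.915, -0.403, -0.003], [-0.403, -0.915, -0.0], [-0.002, 0.002, -1.0]]
force: [-12.5, -5.2, 11.4]
gripper_width: 0.155
t: 22.07
eef_pos: [0.5824, 0.0173, 0.2142]
orientation: [[0.917, -0.399, -0.003], [-0.399, -0.917, -0.0], [-0.002, 0.001, -1.0]]
force: [-12.2, -4.3, 12.0]
gripper_width: 0.157
t 22.07 pos [0.5824 0.0173 0.2142] yaw -23.5 tiltz [-0.003 -0.    -1.   ] w 0.157 F [-12.2  -4.3  12. ]
move mm [ 0.4 -1.4  3.1] spin -0.1
```

```bash
python3 -m handwheel '[{"fingers":150,"translation":[0,0,0],"spin":0},{"fingers":150,"translation":[0,0,0],"spin":0},{"fingers":150,"translation":[0,0,0],"spin":0},{"fingers":130,"translation":[0,0,-0.02],"spin":0},{"fingers":130,"translation":[0,0,-0.04],"spin":0},{"fingers":130,"translation":[0,0,-0.04],"spin":0},{"fingers":130,"translation":[0,0,-0.015],"spin":0},{"fingers":130,"translation":[0,0,0],"spin":0},{"fingers":130,"translation":[0,0,0],"spin":0}]'
python3 -c "
from h import *
go(.455,-.34,.30,31.5)"
```

```text
t: 22.82
eef_pos: [0.5847, 0.0189, 0.3288]
orientation: [[0.918, -0.397, 0.002], [-0.397, -0.918, 0.001], [0.002, -0.002, -1.0]]
force: [0.4, -0.2, -1.2]
gripper_width: 0.489
t 22.82 pos [0.5847 0.0189 0.3288] yaw -23.4 tiltz [ 0.002  0.001 -1.   ] w 0.489 F [ 0.4 -0.2 -1.2]
move mm [ 23.5 380.9  28.2] spin -54.9
```

```bash
python3 -m handwheel '[{"fingers":60,"translation":[0.0024,0.0381,0],"spin":0},{"fingers":60,"translation":[0.0024,0.0381,0],"spin":0},{"fingers":60,"translation":[0.0024,0.0381,0],"spin":0},{"fingers":60,"translation":[0.0024,0.0381,0],"spin":0},{"fingers":60,"translation":[0.0024,0.0381,0],"spin":0},{"fingers":60,"translation":[0.0024,0.0381,0],"spin":0},{"fingers":60,"translation":[0.0024,0.0381,0],"spin":0},{"fingers":60,"translation":[0.0024,0.0381,0],"spin":0},{"fingers":60,"translation":[0.0024,0.0381,0],"spin":0},{"fingers":60,"translation":[0.0024,0.0381,0],"spin":0}]'
python3 -m handwheel '[{"fingers":60,"translation":[0,0,0.007],"spin":-6.9},{"fingers":60,"translation":[0,0,0.007],"spin":-6.9},{"fingers":60,"translation":[0,0,0.007],"spin":-6.9},{"fingers":60,"translation":[0,0,0.007],"spin":-6.9},{"fingers":60,"translation":[0,0,0],"spin":-6.9},{"fingers":60,"translation":[0,0,0],"spin":-6.9},{"fingers":60,"translation":[0,0,0],"spin":-6.9},{"fingers":60,"translation":[0,0,0],"spin":-6.6},{"fingers":60,"translation":[0,0,0],"spin":0},{"fingers":60,"translation":[0,0,0],"spin":0}]'
python3 - <<'E'
from h import *
s=get_state();im=get_image('wrist');Q=cloud(im,s);im2=get_image('top');T=cloud(im2)
p=sel(Q,.475,-.376,.09,.145,.175)
if len(p)>4: print('B wrist',pca(p))
p=sel(T,.583,.018,.045,.22,.25);print('hub',pca(p))
for x,y in((.63,.11),(.483,.027)):
  p=sel(T,x,y,.08,.2,.255)
  if len(p)>4:print(pca(p))
cv2.imwrite('pics/t3.png',cv2.resize(im2['frame'][120:290,180:480,::-1],None,fx=2.25,fy=2.25))
go(.475,-.3765,.112,31.5)
E
```

```text
t: 23.65
eef_pos: [0.4534, -0.3415, 0.3264]
orientation: [[0.918, -0.397, -0.002], [-0.397, -0.918, 0.001], [-0.002, -0.0, -1.0]]
force: [1.6, 0.4, -0.6]
gripper_width: 0.766
t: 24.48
eef_pos: [0.4542, -0.3402, 0.2988]
orientation: [[0.855, 0.519, -0.002], [0.519, -0.855, 0.001], [-0.001, -0.002, -1.0]]
force: [-0.0, 0.4, -0.2]
gripper_width: 0.766
B wrist (1123, array([ 0.4733, -0.3755,  0.1568]), 'rect c', array([ 474.4, -377.1]), 'size', array([21.9, 46.3]), 'ang', 32.3)
hub (128, array([0.5825, 0.0197, 0.2348]), 'rect c', array([583.6,  18.4]), 'size', array([69.9, 15.2]), 'ang', 66.4)
(255, array([0.6545, 0.0786, 0.2347]), 'rect c', array([613.4,  73.2]), 'size', array([ 79.2, 147.9]), 'ang', 67.4)
t 24.58 pos [ 0.4544 -0.3404  0.2993] yaw 31.3 tiltz [-0.001  0.001 -1.   ] w 0.76 F [-0.2  0.4  0.6]
move mm [ -1.   41.8 187.3] spin -0.2
```

View pics/t3.png

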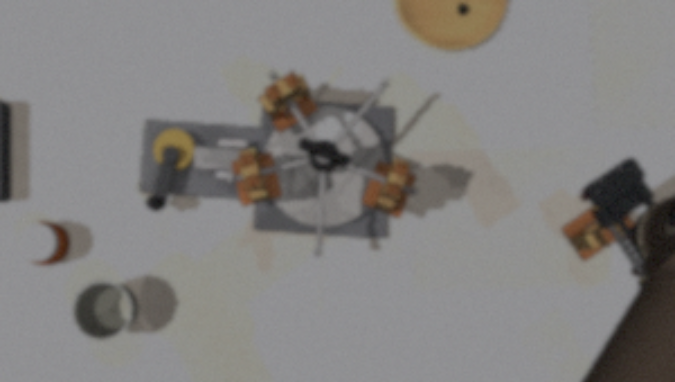

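The three hung foxes are at (285,100), (257,177) and (388,187), the front hook at (320,235) is free, and the last fox is at (587,233) under the hand.

```bash
python3 -m handwheel '[{"fingers":60,"translation":[-0.001,0.0416,0],"spin":-0.8},{"fingers":60,"translation":[-0.001,0,0.04],"spin":0},{"fingers":60,"translation":[0,0,0.04],"spin":0},{"fingers":60,"translation":[0,0,0.04],"spin":0},{"fingers":60,"translation":[0,0,0.035],"spin":0},{"fingers":60,"translation":[0,0,0.021],"spin":0},{"fingers":60,"translation":[0,0,0.011],"spin":0},{"fingers":60,"translation":[0,0,0],"spin":0},{"fingers":60,"translation":[0,0,0],"spin":0}]'
python3 -m handwheel '[{"fingers":255,"translation":[0,0,0],"spin":0},{"fingers":255,"translation":[0,0,0],"spin":0},{"fingers":255,"translation":[0,0,0],"spin":0},{"fingers":255,"translation":[0,0,0],"spin":0},{"fingers":255,"translation":[0,0,0],"spin":0},{"fingers":255,"translation":[0,0,0],"spin":0},{"fingers":255,"translation":[0,0,0],"spin":0},{"fingers":255,"translation":[0,0,0],"spin":0}]'
python3 -m handwheel '[{"fingers":255,"translation":[0,0,-0.01],"spin":0},{"fingers":255,"translation":[0,0,-0.025],"spin":2},{"fingers":255,"translation":[0,0,-0.025],"spin":4},{"fingers":255,"translation":[0,0,-0.025],"spin":5},{"fingers":255,"translation":[0,0,-0.0145],"spin":5},{"fingers":255,"translation":[0,0,0],"spin":5},{"fingers":255,"translation":[0,0,0],"spin":5},{"fingers":255,"translation":[0,0,0],"spin":5},{"fingers":255,"translation":[0,0,0],"spin":4},{"fingers":255,"translation":[0,0,0],"spin":2.4},{"fingers":255,"translation":[0,0,0],"spin":0},{"fingers":255,"translation":[0,0,0],"spin":0}]'
python3 -c "
from h import *
go(.3941,.0363,.2115,-5.4)"
```

```text
t: 25.33
eef_pos: [0.4748, -0.3775, 0.1136]
orientation: [[0.846, 0.533, -0.0], [0.533, -0.846, -0.0], [-0.0, 0.0, -1.0]]
force: [0.2, -0.5, 0.4]
gripper_width: 0.766
t: 26.0
eef_pos: [0.4747, -0.3772, 0.1132]
orientation: [[0.846, 0.534, 0.0], [0.534, -0.846, -0.0], [0.0, 0.0, -1.0]]
force: [0.3, 1.1, 1.8]
gripper_width: 0.25
t: 27.0
eef_pos: [0.4745, -0.377, 0.2128]
orientation: [[0.996, -0.088, -0.0], [-0.088, -0.996, 0.0], [-0.0, -0.0, -1.0]]
force: [0.0, 0.1, -1.9]
gripper_width: 0.248
t 27.0 pos [ 0.4745 -0.377   0.2128] yaw -5.0 tiltz [-0.  0. -1.] w 0.248 F [ 0.   0.1 -1.9]
move mm [-116.5 -404.6    1.4] spin 0.4
```

```bash
python3 -m handwheel '[{"fingers":255,"translation":[-0.012,-0.015,0],"spin":0.4},{"fingers":255,"translation":[-0.021,-0.03,0],"spin":0},{"fingers":255,"translation":[-0.021,-0.035,0],"spin":0},{"fingers":255,"translation":[-0.021,-0.035,0],"spin":0},{"fingers":255,"translation":[-0.021,-0.035,0],"spin":0},{"fingers":255,"translation":[-0.014,-0.038,0],"spin":0},{"fingers":255,"translation":[-0.0065,-0.04,0],"spin":0},{"fingers":255,"translation":[0,-0.04,0],"spin":0},{"fingers":255,"translation":[0,-0.04,0],"spin":0},{"fingers":255,"translation":[0,-0.04,0],"spin":0},{"fingers":255,"translation":[0,-0.031,0],"spin":0},{"fingers":255,"translation":[0,-0.0176,0],"spin":0}]'
python3 -m handwheel '[{"fingers":255,"translation":[0,0,0],"spin":0},{"fingers":255,"translation":[0,0,0],"spin":0},{"fingers":255,"translation":[0,0,0],"spin":0}]'
python3 - <<'E'
from h import *
go(.3941,.0363,.2127,-5.4)
im=get_image('scene');Q=cloud(im)
cv2.imwrite('pics/s4.png',cv2.resize(im['frame'][140:300,220:440,::-1],None,fx=3,fy=3))
u=np.array([-.9956,.0941]);n=np.array([-u[1],u[0]]);h=np.array([.5833,.0184])
p=Q.reshape(-1,3);p=p[~np.isnan(p[:,0])];r=(p[:,:2]-h)@u;l=(p[:,:2]-h)@n
m=(r>.045)&(r<.138)&(abs(l)<.02)&(p[:,2]>.15)&(p[:,2]<.2)
for a in (.05,.07,.09,.11,.124):
    k=m&(r>=a)&(r<a+.02)
    if k.any(): print(a,k.sum(),'lat',np.round([l[k].min(),l[k].max()],4),'z',np.round(np.percentile(p[k,2],[5,90]),4),round(r[k].max(),4))
E
```

```text
t: 28.0
eef_pos: [0.3968, 0.0324, 0.2132]
orientation: [[0.996, -0.091, 0.001], [-0.091, -0.996, 0.001], [0.001, -0.001, -1.0]]
force: [0.7, 0.1, -1.4]
gripper_width: 0.244
t: 28.25
eef_pos: [0.3967, 0.0279, 0.2128]
orientation: [[0.995, -0.096, 0.0], [-0.096, -0.995, -0.0], [0.0, 0.0, -1.0]]
force: [0.2, 0.3, -1.9]
gripper_width: 0.248
t 28.25 pos [0.3967 0.0279 0.2128] yaw -5.5 tiltz [ 0. -0. -1.] w 0.248 F [ 0.2  0.3 -1.9]
move mm [-3.4 -8.2  0.1] spin -0.1
0.07 12 lat [-0.0031  0.0037] z [0.1711 0.1772] 0.0899
0.09 19 lat [-0.0034  0.004 ] z [0.1707 0.1772] 0.1096
0.11 24 lat [-0.0046  0.0041] z [0.1695 0.1838] 0.1298
0.124 19 lat [-0.0041  0.0035] z [0.1734 0.1867] 0.1341
```

View pics/s4.png

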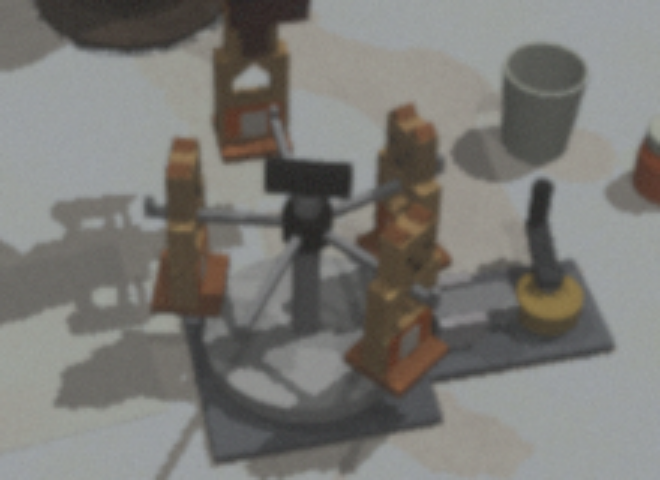

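The fox is in front of the free hook (tip at (278,115)) but about 8 mm short sideways, so I correct that and insert.

```bash
python3 -m handwheel '[{"fingers":255,"translation":[0,-0.0082,0],"spin":0},{"fingers":255,"translation":[0,0,0],"spin":0},{"fingers":255,"translation":[0,0,0],"spin":0},{"fingers":255,"translation":[0.008,0,0],"spin":0},{"fingers":255,"translation":[0.012,0,0],"spin":0},{"fingers":255,"translation":[0.012,0,0],"spin":0},{"fingers":255,"translation":[0.012,0,0],"spin":0},{"fingers":255,"translation":[0.012,0,0],"spin":0},{"fingers":255,"translation":[0,0,0],"spin":0}]'
python3 -m handwheel '[{"fingers":255,"translation":[0.012,0,0],"spin":0},{"fingers":255,"translation":[0.012,0,0],"spin":0},{"fingers":255,"translation":[0.006,0,0],"spin":0},{"fingers":255,"translation":[0,0,0],"spin":0},{"fingers":255,"translation":[0,0,0],"spin":0}]'
python3 -c "
from h import *
go(.4837,.0278,.193,-5.4)"
```

```text
t: 29.05
eef_pos: [0.4562, 0.0312, 0.2126]
orientation: [[0.995, -0.097, 0.001], [-0.097, -0.995, -0.001], [0.001, 0.001, -1.0]]
force: [0.8, 0.7, -2.5]
gripper_width: 0.249
t: 29.47
eef_pos: [0.4833, 0.0285, 0.2124]
orientation: [[0.995, -0.097, -0.001], [-0.097, -0.995, -0.0], [-0.001, 0.0, -1.0]]
force: [0.1, 0.2, -2.6]
gripper_width: 0.25
t 29.47 pos [0.4833 0.0285 0.2124] yaw -5.6 tiltz [-0.001 -0.    -1.   ] w 0.25 F [ 0.1  0.2 -2.6]
move mm [ 0.5  0.6 19.4] spin -0.2
```

Contact is expected at TCP z of about 0.1915.

```bash
python3 -m handwheel '[{"fingers":255,"translation":[0,0.0006,0.006],"spin":0},{"fingers":255,"translation":[0,0,0.006],"spin":0},{"fingers":255,"translation":[0,0,0.005],"spin":0},{"fingers":255,"translation":[0,0,0.002],"spin":0},{"fingers":255,"translation":[0,0,0],"spin":0},{"fingers":255,"translation":[0,0,0],"spin":0}]'
python3 -m handwheel '[{"fingers":255,"translation":[0,0,0.0015],"spin":0},{"fingers":255,"translation":[0,0,0],"spin":0},{"fingers":255,"translation":[0,0,0],"spin":0}]'
```

```text
t: 29.97
eef_pos: [0.483, 0.0281, 0.1935]
orientation: [[0.995, -0.096, -0.0], [-0.096, -0.995, -0.0], [-0.0, 0.0, -1.0]]
force: [1.0, 0.3, -1.5]
gripper_width: 0.247
t: 30.22
eef_pos: [0.4833, 0.0281, 0.1923]
orientation: [[0.995, -0.096, 0.0], [-0.096, -0.995, 0.0], [0.0, -0.0, -1.0]]
force: [-0.2, -0.1, -3.1]
gripper_width: 0.246
```

```bash
python3 -m handwheel '[{"fingers":255,"translation":[0,0,0.001],"spin":0},{"fingers":255,"translation":[0,0,0],"spin":0},{"fingers":255,"translation":[0,0,0],"spin":0}]'
```

```text
t: 30.47
eef_pos: [0.4835, 0.0282, 0.1917]
orientation: [[0.995, -0.096, 0.001], [-0.096, -0.995, 0.001], [0.001, -0.001, -1.0]]
force: [-0.9, 0.9, 4.8]
gripper_width: 0.248
```

Supported; release, rise, and look.

```bash
python3 -m handwheel '[{"fingers":150,"translation":[0,0,0],"spin":0},{"fingers":150,"translation":[0,0,0],"spin":0},{"fingers":130,"translation":[0,0,0],"spin":0},{"fingers":130,"translation":[0,0,0],"spin":0},{"fingers":130,"translation":[0,0,-0.015],"spin":0},{"fingers":130,"translation":[0,0,-0.03],"spin":0},{"fingers":130,"translation":[0,0,-0.04],"spin":0},{"fingers":130,"translation":[0,0,-0.04],"spin":0},{"fingers":130,"translation":[0,0,0],"spin":0},{"fingers":130,"translation":[0,0,0],"spin":0},{"fingers":130,"translation":[0,0,0],"spin":0}]'
python3 - <<'E'
from h import *
im=get_image('scene');Q=cloud(im)
cv2.imwrite('pics/s5.png',cv2.resize(im['frame'][130:330,100:460,::-1],None,fx=2.2,fy=2.2))
p=sel(Q,.4837,.0278,.05,.2,.26)
if len(p)>3: print('front',pca(p))
p=sel(Q,.533,.264,.04,.075,.11)
if len(p)>3:print('knob',pca(p))
go(.532,.263,.15,75)
E
```

```text
t: 31.38
eef_pos: [0.4829, 0.0281, 0.3156]
orientation: [[0.995, -0.096, -0.0], [-0.096, -0.995, 0.0], [-0.0, -0.0, -1.0]]
force: [0.7, -0.3, -0.4]
gripper_width: 0.496
front (316, array([0.4916, 0.0254, 0.2268]), 'rect c', array([485.3,  27. ]), 'size', array([47.1, 23.7]), 'ang', 86.4)
knob (68, array([0.5378, 0.2603, 0.0931]), 'rect c', array([534.9, 261.7]), 'size', array([18.7, 22.6]), 'ang', 60.0)
t 31.43 pos [0.4825 0.028  0.315 ] yaw -5.5 tiltz [-0.002 -0.    -1.   ] w 0.493 F [-0.4 -0.3  0.2]
move mm [  26.9 -238.7  164.8] spin -80.5
```

View pics/s5.png

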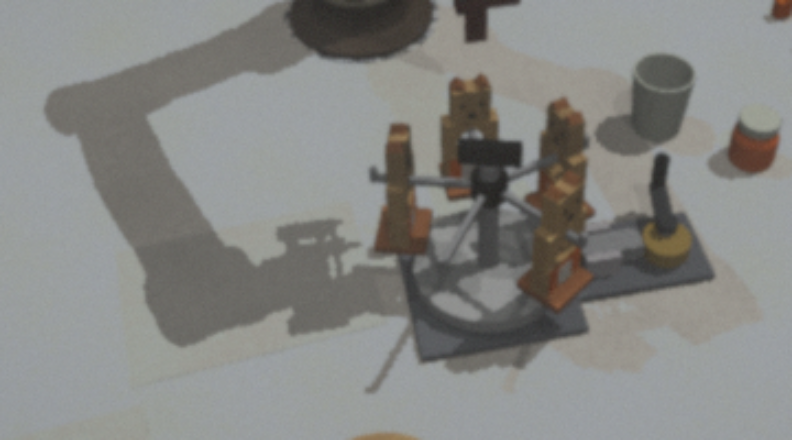

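All four foxes hang (front at (470,120), left (400,185), right-hand two at (562,165) and (562,235)), none remains on the table. Next is the brake.

```bash
python3 -m handwheel '[{"fingers":100,"translation":[0.0045,-0.0398,0],"spin":0},{"fingers":100,"translation":[0.0045,-0.0398,0],"spin":0},{"fingers":100,"translation":[0.0045,-0.0398,0],"spin":0},{"fingers":100,"translation":[0.0045,-0.0398,0],"spin":0},{"fingers":100,"translation":[0.0045,-0.0398,0],"spin":0},{"fingers":100,"translation":[0.0045,-0.0398,0],"spin":0},{"fingers":100,"translation":[0,0,0],"spin":0}]'
python3 -m handwheel '[{"fingers":100,"translation":[0,0,0],"spin":-7},{"fingers":100,"translation":[0,0,0],"spin":-7},{"fingers":100,"translation":[0,0,0],"spin":-7},{"fingers":100,"translation":[0,0,0],"spin":-7},{"fingers":100,"translation":[0,0,0],"spin":-7},{"fingers":100,"translation":[0,0,0],"spin":-7},{"fingers":100,"translation":[0,0,0],"spin":-7},{"fingers":100,"translation":[0,0,0],"spin":-7},{"fingers":100,"translation":[0,0,0],"spin":-7},{"fingers":100,"translation":[0,0,0],"spin":-7},{"fingers":100,"translation":[0,0,0],"spin":-7},{"fingers":100,"translation":[0,0,0],"spin":-3.5}]'
python3 - <<'E'
from h import *
s=get_state();im=get_image('wrist');Q=cloud(im,s)
p=sel(Q,.533,.264,.05,.088,.11)
if len(p)>3:print('knob',pca(p))
go(.533,.2635,.065,75)
E
```

```text
t: 32.02
eef_pos: [0.5312, 0.2721, 0.3125]
orientation: [[0.996, -0.087, -0.005], [-0.087, -0.996, 0.001], [-0.005, -0.0, -1.0]]
force: [-1.5, 0.8, 0.4]
gripper_width: 0.606
t: 33.02
eef_pos: [0.5324, 0.2625, 0.3141]
orientation: [[0.253, 0.967, -0.003], [0.967, -0.253, -0.002], [-0.002, -0.002, -1.0]]
force: [0.4, -0.8, 0.4]
gripper_width: 0.604
knob (244, array([0.5311, 0.2645, 0.097 ]), 'rect c', array([531.4, 264.6]), 'size', array([18.5, 18.5]), 'ang', 31.5)
t 33.07 pos [0.5325 0.2624 0.3141] yaw 75.4 tiltz [-0.003 -0.002 -1.   ] w 0.611 F [ 0.2 -0.6  0.4]
move mm [  1.8   0.9 249.1] spin 0.4
```

```bash
python3 -m handwheel '[{"fingers":100,"translation":[0.0015,0.0005,0.04],"spin":0.4},{"fingers":100,"translation":[0,0,0.04],"spin":0},{"fingers":100,"translation":[0,0,0.04],"spin":0},{"fingers":100,"translation":[0,0,0.04],"spin":0},{"fingers":100,"translation":[0,0,0.035],"spin":0},{"fingers":100,"translation":[0,0,0.03],"spin":0},{"fingers":100,"translation":[0,0,0.018],"spin":0},{"fingers":100,"translation":[0,0,0.006],"spin":0},{"fingers":100,"translation":[0,0,0],"spin":0},{"fingers":100,"translation":[0,0,0],"spin":0}]'
python3 -m handwheel '[{"fingers":255,"translation":[0,0,0],"spin":0},{"fingers":255,"translation":[0,0,0],"spin":0},{"fingers":255,"translation":[0,0,0],"spin":0},{"fingers":255,"translation":[0,0,0],"spin":0},{"fingers":255,"translation":[0,0,0],"spin":0},{"fingers":255,"translation":[0,0,0],"spin":0},{"fingers":255,"translation":[0,0,0],"spin":0},{"fingers":255,"translation":[0,0,0],"spin":0}]'
python3 -c "
from h import *
go(.6116,.3187,.065,-5.45)"
```

```text
t: 33.9
eef_pos: [0.534, 0.2643, 0.0673]
orientation: [[0.267, 0.964, -0.0], [0.964, -0.267, -0.0], [-0.0, -0.0, -1.0]]
force: [-0.1, 0.3, 0.3]
gripper_width: 0.61
t: 34.57
eef_pos: [0.534, 0.2643, 0.0676]
orientation: [[0.266, 0.964, 0.0], [0.964, -0.266, 0.0], [0.0, 0.0, -1.0]]
force: [-0.8, -1.7, 6.5]
gripper_width: 0.225
t 34.57 pos [0.534  0.2643 0.0676] yaw 74.6 tiltz [ 0.  0. -1.] w 0.225 F [-0.8 -1.7  6.5]
move mm [73.1 60.3  2.6] spin 80.0
```

```bash
python3 -m handwheel '[{"fingers":255,"translation":[0.0087,0.0005,0],"spin":6.67},{"fingers":255,"translation":[0.0087,0.0005,0],"spin":6.67},{"fingers":255,"translation":[0.0087,0.0005,0],"spin":6.67},{"fingers":255,"translation":[0.0087,0.0005,0],"spin":6.67},{"fingers":255,"translation":[0.0087,0.0005,0],"spin":6.67},{"fingers":255,"translation":[0.0087,0.0005,0],"spin":6.67},{"fingers":255,"translation":[0.0087,0.0005,0],"spin":6.67},{"fingers":255,"translation":[0.0087,0.0005,0],"spin":6.67},{"fingers":255,"translation":[0.0087,0.0005,0],"spin":6.67},{"fingers":255,"translation":[0.0087,0.0005,0],"spin":6.67},{"fingers":255,"translation":[0.0087,0.0005,0],"spin":6.67},{"fingers":255,"translation":[0.0087,0.0005,0],"spin":6.67}]'
python3 -m handwheel '[{"fingers":255,"translation":[0,0,0],"spin":0},{"fingers":255,"translation":[0,0,0],"spin":0}]'
python3 -c "
from h import *
go(.6116,.3187,.065,-5.45)"
```

```text
t: 35.57
eef_pos: [0.6101, 0.3162, 0.0673]
orientation: [[0.995, -0.101, -0.008], [-0.101, -0.995, -0.005], [-0.008, 0.005, -1.0]]
force: [-17.5, -11.3, 17.1]
gripper_width: 0.225
t: 35.73
eef_pos: [0.6122, 0.3159, 0.0674]
orientation: [[0.995, -0.098, -0.004], [-0.098, -0.995, -0.004], [-0.003, 0.004, -1.0]]
force: [-6.9, -7.6, 11.7]
gripper_width: 0.223
t 35.73 pos [0.6122 0.3159 0.0674] yaw -5.6 tiltz [-0.004 -0.004 -1.   ] w 0.223 F [-6.9 -7.6 11.7]
move mm [-0.9 -2.7  2.4] spin -0.2
```

```bash
python3 -m handwheel '[{"fingers":150,"translation":[0,0,0],"spin":0},{"fingers":100,"translation":[0,0,0],"spin":0},{"fingers":100,"translation":[0,0,0],"spin":0},{"fingers":100,"translation":[0,0,0],"spin":0},{"fingers":100,"translation":[0,0,-0.02],"spin":0},{"fingers":100,"translation":[0,0,-0.04],"spin":0},{"fingers":60,"translation":[0,0,-0.04],"spin":0},{"fingers":60,"translation":[0,0,-0.04],"spin":0},{"fingers":60,"translation":[-0.02,-0.01,-0.02],"spin":0},{"fingers":60,"translation":[0,0,0],"spin":0},{"fingers":60,"translation":[0,0,0],"spin":0}]'
python3 - <<'E'
from h import *
s=get_state();im=get_image('wrist');Q=cloud(im,s);save(im,'w5');go(.6,.31,.3)
p=sel(Q,.6116,.3187,.04,.088,.11);print('knob',pca(p))
sh=sel(Q,.6045,.2445,.02,.059,.07)
if len(sh)>5: print('shaft',pca(sh))
c=sel(Q,.608,.28,.09,.04,.06)
L=[];Rr=[]
for v in range(0,400,4):
    row=Q[v]; ok=[u for u in range(200,450) if .008<row[u][2]<.016 and .17<row[u][1]<.29]
    if len(ok)>15: L.append(row[min(ok)]);Rr.append(row[max(ok)])
for e in (L,Rr):
    e=np.array(e);q=np.polyfit(e[:,1],e[:,0],1);print('yaw',-np.degrees(np.arctan(q[0])),np.round(q,4),e.std(0)[:2])
im=get_image('scene');cv2.imwrite('pics/s6.png',cv2.resize(im['frame'][130:330,220:480,::-1],None,fx=2.6,fy=2.6))
E
```

```text
t: 36.65
eef_pos: [0.594, 0.3327, 0.2284]
orientation: [[0.996, -0.093, 0.002], [-0.093, -0.996, 0.003], [0.002, -0.003, -1.0]]
force: [-0.2, -0.5, -0.3]
gripper_width: 0.764
t 36.7 pos [0.5939 0.3315 0.2268] yaw -5.4 tiltz [-0.  0. -1.] w 0.765 F [-0.4 -0.2  0.2]
move mm [  8.1  20.8 -73.2] spin None
knob (394, array([0.612 , 0.3188, 0.097 ]), 'rect c', array([612.1, 318. ]), 'size', array([18.8, 19. ]), 'ang', 37.6)
shaft (441, array([0.6045, 0.2441, 0.0622]), 'rect c', array([604.7, 243. ]), 'size', array([25.5, 24.1]), 'ang', 84.6)
yaw -15.462649860112565 [0.2766 0.4857] [0.01682591 0.02867952]
yaw -5.538249781939543 [0.097 0.635] [0.00286014 0.02908892]
```

View pics/w5.png

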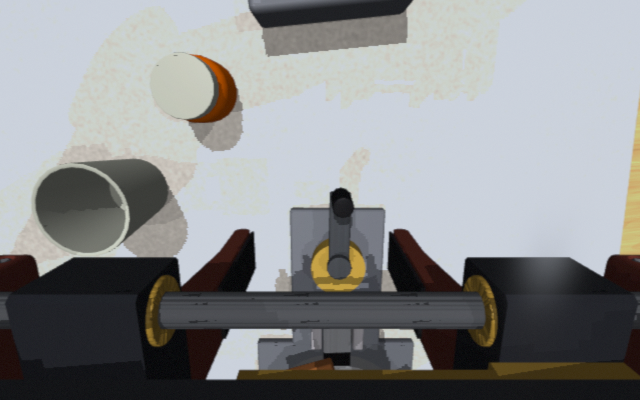

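View pics/s6.png

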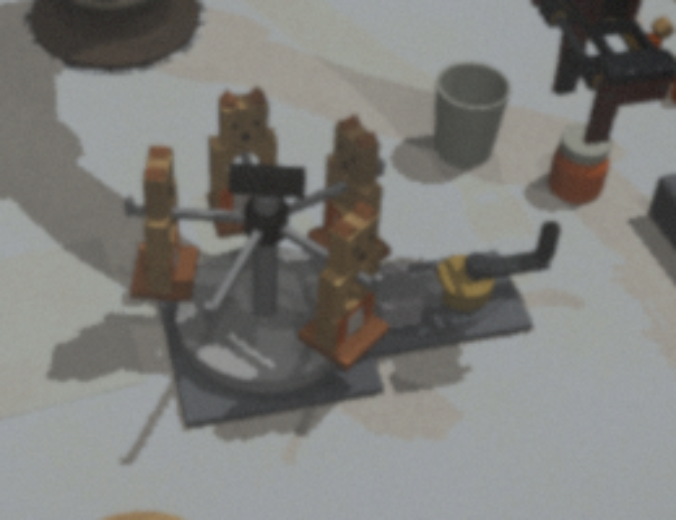

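The crank points straight away from the carousel (knob at (342,203), shaft at (340,267)), within about 0.3° of the plate's edge. All four foxes hang, the cup and jar haven't moved, and the hand is clear.

```bash
python3 -c "
from rig import *
print(job_done())"
```

```text
the job is handed in; nothing more can be done
None
```

The job is done and handed in at about 37 s on the robot's clock. I swung the brake crank off to about 1.40 rad, then turned the carousel by its hub handle twice (−75.7°, then −72°). Each turn brought a free hook to the front, and I hung one fox there each time. Only two new foxes were on the table; I found no third. I then turned the cam back.

**Last checks:**
- **Foxes:** both new foxes and both dried ones hang on their own hooks, and none is left on the table.
- **Cam:** the crank direction is within about 0.3° of the plate's +y axis, so the cam angle is about 0. One of the two plate-edge fits in that last check was bad (−15° against −5.5°), because the edge was partly hidden. I ignored it, since the other edge and three earlier edge fits all gave about −5.5°.
- **Cup and jar:** they look unmoved in the last pictures; I did not measure them again.
- **Robot:** the hand was open and clear of everything. The highest force I saw was about 27 N, at the wrist while turning the cam back.

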